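Find the jig's locating pin with its cover and press the cover home

TASK

Take the loose jig cover by its grip bar, set it level between the side fences of the jig, and move it along them as needed until the hidden socket underneath drops over the locating pin. Then press the cover down against the spring until it is flush on the jig, and finish while still holding it pressed down, without letting go; leave the bottle, bushing and gauge block where they stand.

Things in the scene. Friction and masses are not known exactly. Their poses are not given: they have to be found in the camera images.
- jig: Jig base bolted to the bench: dark steel block 150 (its x) x 120 (its y) x 30 mm high, origin at the centre of the underside, z up. Two fences run along its x, inner faces at y = +-42 mm, upright from the top face (z 30 mm) to z 46 mm, then flaring outward to z 56 mm. The ends are open.
- jig_rim (a point): Centre of the jig's flat top face (jig z 30 mm), same axes. In a slot along x stands one steel locating pin, 10 mm diameter, rounded nose, tip 12 mm above this face. The faces are oiled (friction about 0.15). The pin is rigid, at y = 0, but clamped anywhere from x = -12 to +12 mm; its x is not reported (seen until covered, or by feel).
- lifter (a joint): Two spring strips across the jig's top face (at x = +-34 mm, 60 mm long in y), moving together. 0: up, 4 mm proud of the face; 0.004: level with it (cover flush). Spring 4.8 N at 0, 9.6 N at 0.004; the cover's weight gives about 3.4 N, so flush needs a push of about 6 N more; then it is rigid.
- cover: Loose grey-painted metal cover plate, 110 (its x) x 80 (its y) x 18 mm, 0.35 kg, flat on the bench at the start; origin at the centre of the underside, z up. Four drill bushes 12 mm across stand 3 mm proud of the top at x +-43, y +-26 mm. It goes lengthwise between the fences with 2 mm play each side, either way round.
- cover_bar (a point): Middle of the cover's black grip bar, 36 mm above the cover's origin. Bar: 60 mm along the cover's x, 18 mm wide in y, from z 18 to 54 mm; grip it across its width from above.
- cover_socket (a point): Mouth of the blind pin socket, at the cover's origin (centre of the underside): 13 mm (x) x 16 mm (y), 14 mm deep, invisible from above. Cover's underside above the jig's top face: 12 mm while it rests level on the pin's tip, 4 mm when dropped on the pin (lying on the strips), 0 when pressed home.
- oil_bottle: Bystander: dropper bottle with red nozzle, 42 mm diameter, 118 mm high, standing. Origin: centre of the underside
- bushing: Bystander: grey turned bushing, 26 mm diameter, 22 mm high, standing. Origin: centre of the underside
- gauge_block: Bystander: steel gauge block 9 x 30 x 30 mm, standing on edge. Origin: centre of the underside

How it is judged:
By the outcome, as a careful person would: the job done as asked, in the order asked, and still so for the second after the job is handed in, while the arm keeps its last pose, push and grip.
It also fails if it takes over 51 s, if anything falls off the work surface, if the arm or the gripper's body presses on something with over 40 N, if the wrist force passes 120 N, or if a joint passes its speed limit or range.

ROBOT

A 7-joint arm with a two-finger parallel gripper is mounted at the origin on a cart in front of the work surface, level with it; the furniture and walls round the work are solid. World frame = base frame: x ahead of the robot, y to its left, z up, the work surface at z = 0. Lengths are in mm, angles in degrees, forces in N, time in s.
With the tool pointing down it reaches from about 425 to 950 mm from the base axis. Payload 4.7 kg.
Tool frame: the origin (TCP) lies midway between the tips of the shut fingers; the grasp point (between the pads) lies r.pinch_z behind it (r.pinch_z is the distance from the TCP to the grasp point, in mm); z points along the fingers, y is the line along which they close (so a half turn about z gives the same grasp; the last joint's range is limited). The gripper opens to 87 mm and grips with 3 to 60 N. Pads are 19 mm wide; open, the fingers measure 117 mm over their backs; the gripper's body (75 mm by 190 mm) begins 51 mm behind the grasp point.
Start: joints at [-71.156, 26.849, -2.785, 87.806, 1.381, 65.374, -4.715], TCP at [236.355, 632.286, 222.573] pointing down, gripper open.
Joint ranges: [-148.3, 148.3], [-19.14, 114.17], [-79.39, 73.82], [5.75, 140.21], [-59.74, 239.74], [12.07, 113.84], [-152.46, 152.46]. Speed limits (degrees/s): [147.25, 147.25, 180, 180, 180, 180, 180].

INTERFACE

Orientations are given as a 3x3 rotation matrix whose columns are the frame's x, y, z axes.
In Python, from station import r gives the robot as it stands. Calls block until the motion is done:
- r.move_ptp(position, orientation): joint-space move of the TCP to a pose.
- r.move_linear(position, rotation=None, max_speed=150, stop_force=None): straight line of the TCP; rotation=None keeps the orientation; max_speed is the mean speed in mm/s. With stop_force (N) it stops when the force on the tool has changed by that much, and returns True; else False.
- r.move_j(angles): joint-space move.
- r.open() and r.clamp(): open the fingers fully, or close them until they stop; the grip force is fixed at half the most.
- r.pause(seconds).
- r.inverse_kinematics(position, orientation): joint angles nearest the present ones, or None.
- r.observe(): the state.
- r.camera(name): name is "scene" or "top" or "wrist"; returns a dict with "pixels" (420x560x3 uint8, red, green, blue), "K" (3x3 intrinsics, pixels), "world_from_camera" (4x4, takes a point from camera to world coordinates); the wrist camera has in their place "T_tool_cam" (4x4, takes a point from camera to tool coordinates, whose origin is the TCP and whose axes are the flange's). Camera axes: x right, y down, z forward; pixel columns grow to the right and rows downward; lengths in mm; the calibration is good to about 2 mm. A picture is of the moment at which its call begins: read the wrist's pose just before it. There is no depth.
A pose or a line that the arm cannot do raises r.MotionError and nothing moves.
- r.sign_off(): hands the job in; it is judged then, once.
The state is a dict: "clock": time; "joint_positions": joint angles; "qd": joint speeds; "effort": joint torques, N m; "tool_pos": TCP position; "ee_rot": TCP orientation; "contact_force": force on the tool from outside, world axes, zero at the start; "moment": the same for the moment, N m; "opening": finger opening in mm; "grip_force": force on a finger pad.
Only numpy, scipy, OpenCV 4.12 (cv2) and the standard library are available. Lean on these libraries where they do the work, as an engineer would, in place of code of your own. Each camera call takes 0.05 s, during which the arm holds its last target. There are 200 camera calls.

## Working session

There is one attempt and no reset: what is moved stays moved. The work goes in short steps, each a Python script; the robot and the scene stay as the last script left them, time stands still between calls to the robot, and variables do not carry over. Pictures are saved under pics/ and viewed, at most 10 in all, crops included, and the job is handed in when it is done.

```bash
mkdir -p pics; ls; python3 - <<'E'
from station import r
import cv2,pickle
d={}
for n in("scene","top"):
    c=r.camera(n);d[n]=c;cv2.imwrite(f"pics/{n}0.png",c["pixels"][:,:,::-1])
    print(n,c["K"],c["world_from_camera"])
pickle.dump(d,open("c0.pkl","wb"))
print(r.pinch_z,r.observe())
E
```

```text
pics
scene [[496.31095778   0.         279.3922844 ]
 [  0.         496.31095778 212.32627873]
 [  0.           0.           1.        ]] [[-7.07627225e-01 -3.13834543e-01  6.33065234e-01 -5.71074521e+01]
 [-7.06342556e-01  2.90674160e-01 -6.45436849e-01  6.79471068e+02]
 [ 1.85446737e-02 -9.03889602e-01 -4.27363643e-01  4.90413996e+02]
 [ 0.00000000e+00  0.00000000e+00  0.00000000e+00  1.00000000e+00]]
top [[477.82257043   0.         273.63451121]
 [  0.         477.82257043 211.49359054]
 [  0.           0.           1.        ]] [[-1.50771197e-02 -9.87220280e-01  1.58646773e-01  4.17029763e+02]
 [-9.99220604e-01  2.06651328e-02  3.36323865e-02 -1.94380509e+01]
 [-3.64810307e-02 -1.58016045e-01 -9.86762415e-01  9.93654252e+02]
 [ 0.00000000e+00  0.00000000e+00  0.00000000e+00  1.00000000e+00]]
18.700000000000003 {'clock': 0.1, 'joint_positions': array([-71.15560245,  26.89472418,  -2.78450662,  87.86807791,
         1.3812671 ,  65.37315058,  -4.71601451]), 'qd': array([-0.03785522, -0.09947858,  0.01803396, -0.08089551, -0.01132047,
       -0.04720421, -0.06271969]), 'effort': array([ 7.40165433e-04, -5.09170210e+01, -8.10901285e-02, -2.36828756e+01,
       -6.14494155e-02,  3.44063854e-02,  5.39586176e-05]), 'tool_pos': array([236.19066321, 631.75135305, 221.57151687]), 'ee_rot': array([[-9.36679796e-01,  3.50186582e-01, -5.62917224e-04],
       [ 3.50187028e-01,  9.36678263e-01, -1.69596836e-03],
       [-6.66330338e-05, -1.78570560e-03, -9.99998403e-01]]), 'contact_force': array([-0.15350542,  0.34114208, -0.60715974]), 'moment': array([-0.00476568, -0.00705162,  0.02322119]), 'grip_force': 0.0, 'opening': 87.10620515802837}
```

View pics/scene0.png

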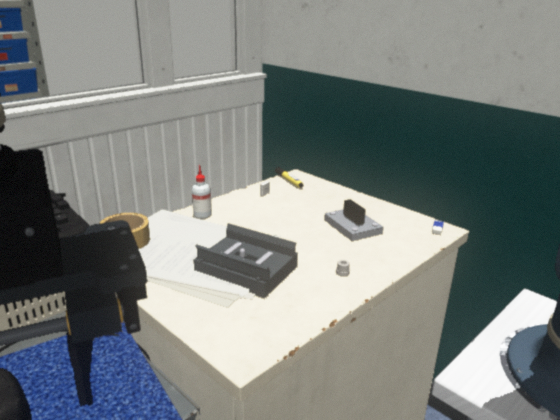

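View pics/top0.png

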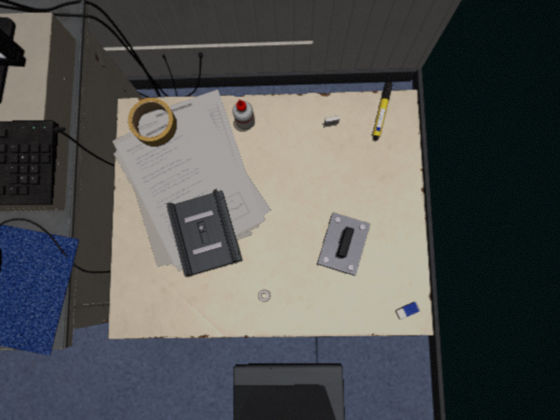

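The scene view shows the jig at about (247,258), pin up and between the fences, the cover at (353,220) and the bushing at (343,268). The top view has the jig at (205,233), its long axis about +12° from world x. The cover is at (344,244), its bar about −16°. I'll get rough positions from these and then refine with the wrist camera.

```bash
cat > h.py <<'E'
import numpy as np, cv2
from station import r
def ray(c,uv,T=None):
    T=c["world_from_camera"] if T is None else T
    d=T[:3,:3]@np.linalg.solve(c["K"],[uv[0],uv[1],1.]); return T[:3,3],d/np.linalg.norm(d)
def onz(c,uv,z,T=None):
    o,d=ray(c,uv,T); return o+d*(z-o[2])/d[2]
def tri(rays):
    A=sum(np.eye(3)-np.outer(d,d) for o,d in rays);b=sum((np.eye(3)-np.outer(d,d))@o for o,d in rays)
    p=np.linalg.solve(A,b); return p,[np.linalg.norm(np.cross(p-o,d)) for o,d in rays]
def R(yaw): # tool down; tool x at yaw (deg)
    c,s=np.cos(np.radians(yaw)),np.sin(np.radians(yaw)); return np.array([[c,s,0],[s,-c,0],[0,0,-1.]])
def tool():
    s=r.observe();T=np.eye(4);T[:3,:3]=s["ee_rot"];T[:3,3]=s["tool_pos"];return T
E
python3 - <<'E'
from h import *
import pickle
d=pickle.load(open("c0.pkl","rb"));t,s=d["top"],d["scene"]
np.set_printoptions(precision=1,suppress=True)
for n,uv,z in [("jig",(205,233),40),("cover",(344,243),54),("bush",(264,296),20),("bottle",(243,120),50),("gauge",(332,120),30)]: print(n,onz(t,uv,z))
print("cover tri",tri([ray(t,(345,242)),ray(s,(354,212))]))
print("pin tri",tri([ray(t,(201,229)),ray(s,(242,250))]))
print(r.camera("wrist")["T_tool_cam"],r.camera("wrist")["K"])
for p,y in[((560,-110),-16),((560,150),12)]:
  for dy in(0,180): print(p,y+dy,r.inverse_kinematics([*p,250],R(y+dy)))
E
```

```text
jig [529.3 152.4  40. ]
cover [ 502.6 -124.6   54. ]
bush [402.   35.7  20. ]
bottle [761.8  73.3  50. ]
gauge [ 763.8 -112.1   30. ]
cover tri (array([ 507.3, -128. ,   35.4]), [np.float64(1.2287862536986212), np.float64(1.2287862536987815)])
pin tri (array([539.6, 162.4,  40.3]), [np.float64(2.7741674100859535), np.float64(2.7741674100860725)])
[[  -0.    -1.    -0.2   66. ]
 [   1.    -0.     0.    -0.3]
 [  -0.    -0.2    1.  -162.6]
 [   0.     0.     0.     1. ]] [[292.5   0.  276.6]
 [  0.  292.5 210.8]
 [  0.    0.    1. ]]
(560, -110) -16 [-36.5  22.9  58.1 102.7 -21.2  66.2 -77.6]
(560, -110) 164 [-22.9  17.8  37.9 102.1 -12.   64.2  93. ]
(560, 150) 12 [-47.4  18.6  36.3 100.9 -12.1  64.5 -85.2]
(560, 150) 192 [-25.3  16.5   7.7  99.7  -2.4  64.   85.2]
```

```bash
cat > look.py <<'E'
from h import *
import pickle,sys
def look(name,pts,yaw):
    out=[]
    for i,p in enumerate(pts):
        r.move_ptp(p,R(yaw)); r.pause(.2)
        T=tool(); c=r.camera("wrist"); out.append((T@c["T_tool_cam"],c))
    pickle.dump(out,open(name+".pkl","wb"))
    im=np.hstack([c["pixels"][:,:,::-1] for _,c in out]); 
    for i,(T,c) in enumerate(out): cv2.imwrite(f"pics/{name}{i}.png",cv2.resize(c["pixels"][:,:,::-1],None,fx=1.4,fy=1.4,interpolation=cv2.INTER_CUBIC))
    print(r.observe()["clock"])
E
python3 - <<'E'
from look import *
c=np.array([505,-126]);x=R(164)[:2,0];y=R(164)[:2,1]
look("jig",[[*(np.array([535,155])-25*R(192)[:2,1]+10*R(192)[:2,0]),170],[*(np.array([535,155])+25*R(192)[:2,1]-20*R(192)[:2,0]),170]],192)
look("cov",[[*(c+25*y+10*x),150],[*(c-25*y-20*x),150]],164)
E
```

```text
3.1417
5.0917
```

View pics/jig0.png

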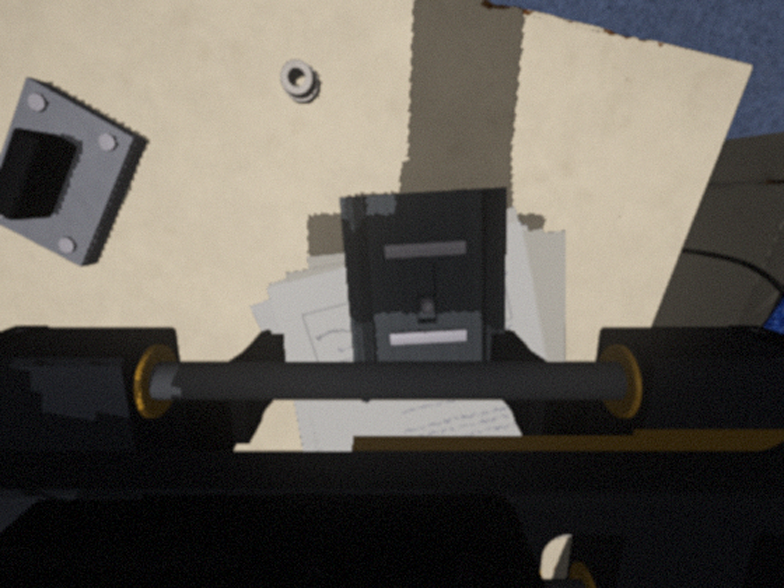

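View pics/jig1.png

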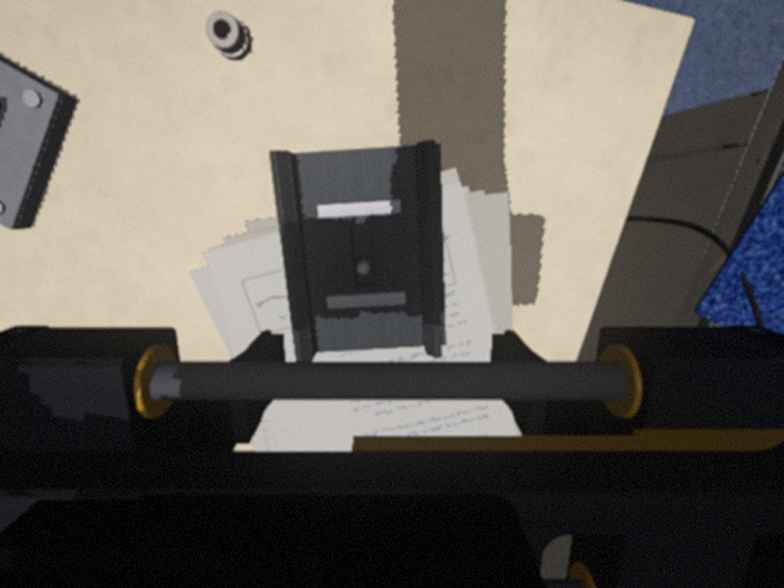

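View pics/cov0.png

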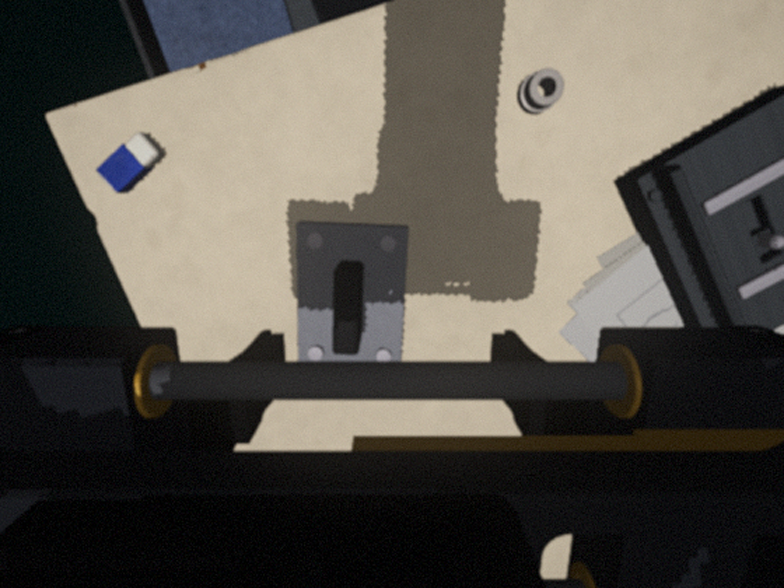

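View pics/cov1.png

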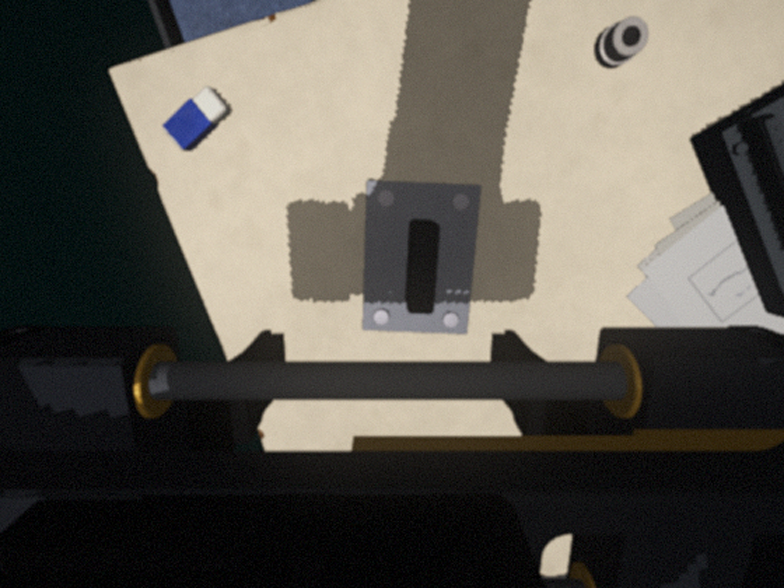

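Both jig views show the strips and the pin: jig0 strip ends at (384,250), (467,247), (390,339), (467,335), and jig1's pin at (363,267). The cover views show the four bushes, in cov1 at (386,198), (461,201), (381,317), (451,319). Next is a pose fit, with z left free as a check.

```bash
cat > fit.py <<'E'
from h import *
import pickle
from scipy.optimize import least_squares
np.set_printoptions(precision=2,suppress=True)
def px(p): return (np.array(p,float)+.5)/1.4-.5
def proj(T,c,P):
    q=(P-T[:3,3])@T[:3,:3]; q=q@c["K"].T; return q[:,:2]/q[:,2:]
def fit(name,M,obs,p0):
    V=pickle.load(open(name+".pkl","rb"))
    def w(p):
        c,s=np.cos(np.radians(p[3])),np.sin(np.radians(p[3])); return M@np.array([[c,-s,0],[s,c,0],[0,0,1]]).T+p[:3]
    f=lambda p:np.concatenate([(proj(T,c,w(p))-px(o)).ravel() for (T,c),o in zip(V,obs)])
    s=least_squares(f,p0,x_scale=[1,1,1,1]);print(name,s.x,"rms px",np.sqrt(np.mean(s.fun**2)));print(s.fun.reshape(-1,2).round(1).tolist());return s.x,V
E
python3 - <<'E'
from fit import *
q=np.array([[1,1],[1,-1],[-1,1],[-1,-1]])
M=np.c_[q*[43,26],np.full(4,21)]
fit("cov",M,[[(314,240),(388,243),(316,353),(383,355)],[(386,198),(461,201),(381,317),(451,319)]],[505,-126,0,164])
M=np.c_[q*[34,30],np.full(4,34)]
p,V=fit("jig",M,[[(384,250),(467,247),(390,339),(467,335)],[(318,211),(400,207),(327,301),(406,298)]],[535,155,0,192])
t,e=tri([ray(c,px(o),T) for (T,c),o in zip(V,[(427,303),(363,267)])]);print("pin",t,e)
c,s=np.cos(np.radians(p[3])),np.sin(np.radians(p[3]));d=t-p[:3];print("pin in jig",c*d[0]+s*d[1],-s*d[0]+c*d[1],d[2])
print(onz(V[1][1],px((363,267)),42,V[1][0]))
E
```

```text
cov [ 506.9  -127.25    0.15  161.9 ] rms px 0.2787475202726602
[[0.6, 0.0], [-0.0, -0.1], [-0.5, 0.1], [0.4, 0.4], [-0.3, -0.1], [-0.4, -0.1], [0.2, -0.3], [0.0, 0.1]]
jig [533.52 159.61  -1.11 195.05] rms px 0.5067732674118409
[[0.5, 1.0], [-0.4, 0.1], [-0.3, -0.4], [-0.1, -0.3], [-0.1, -0.2], [1.0, -0.7], [-0.3, 0.7], [-0.3, -0.2]]
pin [541.77 161.53  30.15] [np.float64(0.792271030450964), np.float64(0.792271030450727)]
pin in jig -8.466914179123592 0.2810792680697123 31.267196114759344
[540.26 161.54  42.  ]
```

Fit checks: heights come out at 0.15 and −1.1 mm against 0, with residuals under 0.5 px. The cover is at (506.9,−127.3) with yaw 161.9, the jig at (533.5,159.6) with yaw 195.05, and the pin is at about x = −7 to −8 in this jig frame. Now the grasp.

```bash
python3 - <<'E'
from fit import *
r.move_ptp([506.9,-127.2,85],R(161.9))
hit=r.move_linear([506.9,-127.2,20.5],max_speed=60,stop_force=5)
print(hit,r.observe()["tool_pos"])
r.clamp();s=r.observe();print(s["tool_pos"],s["opening"],s["grip_force"],s["contact_force"])
r.move_linear([506.9,-127.2,130],max_speed=100);s=r.observe();print(s["tool_pos"],s["opening"],s["contact_force"],s["moment"])
r.move_ptp([533.5,159.6,130],R(195.05)); r.pause(.3)
T=tool();c=r.camera("wrist");pickle.dump((T,c),open("held.pkl","wb"))
cv2.imwrite("pics/held.png",cv2.resize(c["pixels"][:,:,::-1],None,fx=1.4,fy=1.4,interpolation=cv2.INTER_CUBIC))
s=r.observe();print(s["clock"],s["tool_pos"],s["opening"],s["contact_force"])
E
```

```text
False [ 507.26 -127.3    20.86]
[ 506.88 -127.22   20.48] 17.89916416815379 29.997549313120544 [-0.06 -0.02 -0.39]
[ 506.31 -127.05  129.31] 17.54189879104333 [-0.07  0.2  -3.35] [ 0.06  0.01 -0.05]
10.525 [533.7  158.74 130.08] 17.933449446697217 [ 0.31  0.22 -3.56]
```

View pics/held.png

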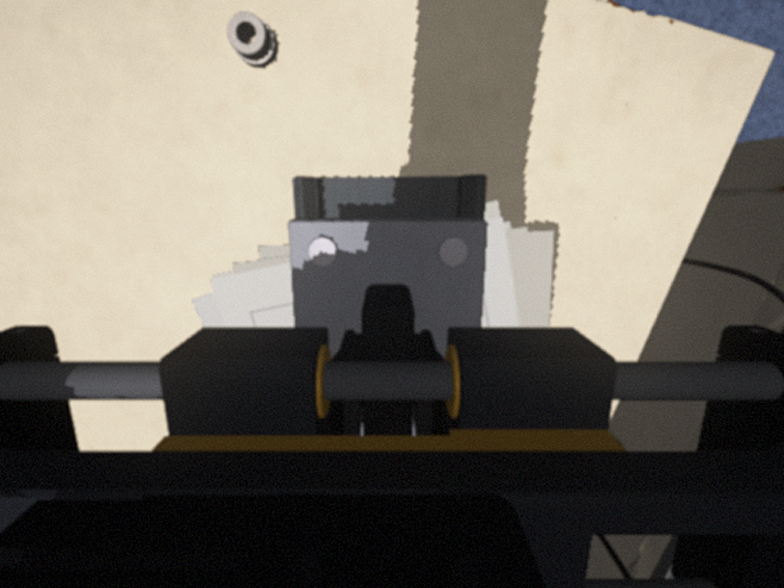

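The cover is held square to the jig: bushes at (322,250) and (453,251), and the jig's near fence-top corners at (294,178) and (486,177). I'll check the lateral match numerically and then lower it over the estimated pin position.

```bash
cat >> fit.py <<'E'
J=np.array([533.5,159.6]); YJ=195.05; G=20.48
def jf(p): c,s=np.cos(np.radians(YJ)),np.sin(np.radians(YJ)); d=np.array(p)[:2]-J; return np.array([c*d[0]+s*d[1],-s*d[0]+c*d[1]])
def wf(x,y): c,s=np.cos(np.radians(YJ)),np.sin(np.radians(YJ)); return J+[c*x-s*y,s*x+c*y]
def go(x,y,zu,v=40,f=None):  # cover origin in jig xy, underside world z
    h=r.move_linear([*wf(x,y),zu+G],rotation=R(YJ),max_speed=v,stop_force=f); st(h); return h
def st(h=""):
    s=r.observe(); c,w=np.cos(np.radians(YJ)),np.sin(np.radians(YJ)); F=s["contact_force"]
    print(h,"jig xy",jf(s["tool_pos"]),"under z",round(s["tool_pos"][2]-G,2),"F jig",np.array([c*F[0]+w*F[1],-w*F[0]+c*F[1],F[2]]),"M",s["moment"],"t",round(s["clock"],2))
E
python3 - <<'E'
from fit import *
T,c=pickle.load(open("held.pkl","rb"))
zt=T[2,3]-G+21
for o,z in [((322,250),zt),((453,251),zt),((294,178),55.5),((486,177),55.5)]: print(jf(onz(c,px(o),z,T)))
print("tool",jf(T[:2,3]))
E
```

```text
[0.17 1.2 ]
[0.01 1.2 ]
[-16.89  22.67]
[18.07 22.78]
tool [0.09 1.26]
```

```bash
python3 - <<'E'
from fit import *
T0,c=pickle.load(open("held.pkl","rb"));T=T0@c["T_tool_cam"]
zt=T0[2,3]-G+21
for o,z in [((322,250),zt),((453,251),zt),((294,178),55.5),((486,177),55.5)]: print(jf(onz(c,px(o),z,T)))
print("tool",jf(T0[:2,3]))
E
```

```text
[43.69 28.06]
[ 43.13 -24.02]
[73.41 53.98]
[ 73.63 -52.96]
tool [0.09 1.26]
```

```bash
python3 - <<'E'
from fit import *
go(-7.5,-0.1,62,80); r.pause(.2); st()
h=go(-7.5,-0.1,33,20,5); r.pause(.2); st()
E
```

```text
False jig xy [-7.7  -0.08] under z 61.96 F jig [-0.28 -0.05 -4.01] M [ 0.03  0.01 -0.  ] t 11.28
 jig xy [-7.87 -0.11] under z 62.58 F jig [ 0.23 -0.49 -3.35] M [ 0.04 -0.02 -0.01] t 11.47
False jig xy [-7.96 -0.12] under z 33.49 F jig [0.13 0.42 0.93] M [ 0.01  0.12 -0.02] t 13.07
 jig xy [-7.98 -0.11] under z 33.29 F jig [-0.25  0.22  0.82] M [ 0.05  0.08 -0.03] t 13.28
```

It went down to 33.3 mm with no hard stop, well below pin-tip height (42), so the socket is over the pin and the cover is on the strips. Pressing now.

```bash
python3 - <<'E'
from fit import *
h=go(-7.9,-0.1,24,10,15); r.pause(.4); st()
s=r.observe();print(s["opening"],s["grip_force"])
T=tool();c=r.camera("wrist");pickle.dump((T,c),open("fin.pkl","wb"));s=r.camera("scene")
a=cv2.resize(c["pixels"][150:300,150:410,::-1],None,fx=2.3,fy=2.3,interpolation=cv2.INTER_CUBIC)
b=cv2.resize(s["pixels"][200:300,180:310,::-1],None,fx=2.3,fy=2.3,interpolation=cv2.INTER_CUBIC)
cv2.imwrite("pics/fin.png",np.vstack([a,cv2.copyMakeBorder(b,0,0,0,a.shape[1]-b.shape[1],0)]))
E
```

```text
True jig xy [-8.29 -0.1 ] under z 30.17 F jig [-0.28  0.48  4.63] M [ 0.01  0.18 -0.03] t 13.79
 jig xy [-8.3  -0.11] under z 30.24 F jig [0.33 0.08 5.89] M [-0.08  0.22 -0.01] t 14.19
17.71699367430266 29.997551254928112
```

View pics/fin.png

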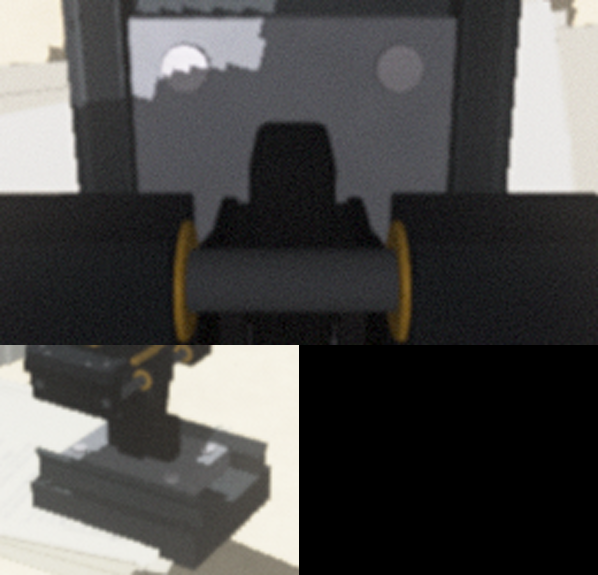

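The cover sits level between the fences with its edge parallel to them. But the force settled at only about 5–6 N, which is borderline, so I'll press further and check for the rigid stop.

```bash
python3 - <<'E'
from fit import *
def meanF(): 
    f=[]
    for _ in range(8): r.pause(.05); f.append(np.r_[r.observe()["contact_force"],r.observe()["tool_pos"][2]-G])
    return np.mean(f,0)
print(meanF())
for z in (29.6,29,28.4,27.8,27.2,26.6,26):
    r.move_linear([*wf(-8.1,-0.1),z+G],rotation=R(YJ),max_speed=10,stop_force=25)
    m=meanF(); print(z,m)
    if m[2]>16: break
st();print(r.observe()["opening"])
E
```

```text
[-0.46 -0.39  5.17 30.24]
29.6 [-1.06 -0.26  6.35 30.02]
29 [-1.49 -0.16  9.52 29.99]
28.4 [-2.28 -0.68 13.02 29.98]
27.8 [-2.66 -0.36 16.32 29.98]
 jig xy [-9.4 -0.2] under z 29.98 F jig [ 3.79 -1.25 16.25] M [-0.21  0.72  0.01] t 17.29
17.68274876121863
```

```bash
python3 - <<'E'
from fit import *
print(np.degrees(r.observe()["ee_rot"][:2,2])); r.pause(.5); st()
print(r.sign_off())
E
```

```text
[0.14 0.07]
 jig xy [-9.38 -0.16] under z 29.96 F jig [ 2.35  0.4  16.36] M [-0.22  0.66  0.02] t 17.79
the job is handed in; nothing more can be done
None
```

The cover is on the locating pin and pressed flush (underside at 30.0 mm, level to 0.2°), still gripped and held down with about 16 N; the arm never went near the bottle, bushing or gauge block, and I handed the job in at 17.8 s.

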